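Open the checker's slot with its treadle, then hold a handle's tang inside it

TASK

Press the checker's spring treadle down to its stop with the gripper, which slides the shutter away from under the slot in the cover (the shutter then stays open by itself). Then take the flat-sided handle, the one with the flat steel tang, up out of the blue rack and lower it upright into the slot until about two thirds of its tang is inside, with its shoulder plate still clear above the cover. Finish while holding it still there in the gripper, neither let go nor resting on the checker, and leave the other loose things in their places.

Things in the scene. Friction and masses are not known exactly. Their poses are not given: they have to be found in the camera images.
- checker: Fixed checking station: grey housing 130 (x) by 100 (y) mm, with a flat steel cover 10 mm thick whose top is 120 mm above the table. Origin: on the table, straight below the slot's centre; z up; x along the slot's length. Clear window on the +x side, treadle on the -y side. Inside, below the slot, it is empty down to 8 mm above the table.
- slot (a point): Centre of the slot's mouth at the level of the cover's top; axes as the checker's. Through the cover, 32 (x) by 10 (y) mm, that is 2 mm more than the tang each way in all; its mouth is a steep bevelled funnel, 40 by 18 mm at the top, narrowing over the first 7 mm down. When shut, the shutter blocks it 12 mm below the cover's top.
- pedal (a joint): Angle of the treadle: 0 = up at rest, 0.40 rad = at its stop. Hinged on a line along the checker's x at checker (0, -70, 45) mm; it reaches 104 mm out to -y, 70 mm wide, sloping up 0.2 rad outwards at rest, down 0.2 rad at the stop. A spring lifts it again; at the pad 2 to 3 N starts it and 10 to 13 N holds it down. At the stop it has pushed the shutter open.
- pedal_pad (a point): Point to press: top of the black rubber pad (50 mm long, 64 mm wide) on the treadle, 85 mm out from the hinge line. It moves with the treadle, about 34 mm down in all, from 69 to 35 mm above the table. Its x is the checker's x.
- shutter (a joint): Travel of the dark steel shutter under the cover: 0 to 2 mm at the start = slot blocked; about 19 mm once the treadle has been pressed to its stop = slot clear (it is clear beyond 15 mm). It slides to the checker's -y and friction keeps it where it is left; its 24 mm wide strap sticks out above the treadle's hinge, lower than the cover.
- rack: Fixed blue block 210 (x) by 70 (y) by 80 mm high with three upright through pockets in a row along its x, 70 mm apart, at x = -70, 0, 70 mm, each 34 (x) by 14 (y) mm. A handle stands in each, its shoulder on the rack's top. Origin: centre of its underside on the table.
- handle: The handle to load, upright in one of the pockets, about 0.2 kg. Flat-sided dark grip 40 (x) by 26 (y) mm, 4 to 48 mm above the origin; steel cap above it to 56 mm. Origin: centre of the underside of its shoulder plate (44 by 30 by 4 mm). Below it the flat steel tang, 30 (x) by 8 (y) mm, 70 mm long, last 4 mm 26 by 5. z up. Either half turn fits. Pinch the grip along its y.
- tang_tip (a point): Centre of the tang's lower end, 70 mm below the handle's origin; axes as the handle's.
- round_a: Another handle in the rack, to be left there: a round dark grip 32 mm across on a round flange 40 mm across, its top only 42 mm above the rack; origin at the underside of its flange.
- round_b: A second round handle, the same as round_a, also to be left in the rack.
- driver: Screwdriver lying on the table, 190 mm long, to be left alone.
- spanner: Spanner lying on the table, 160 mm long, to be left alone.
- collar: Steel collar 48 mm across, 18 mm high, to be left alone.
- stop_block: White plastic block 50 by 35 by 30 mm high, to be left alone.
- cap_nut: Stepped round steel nut 32 mm across, 22 mm high, to be left alone.
There are look-alikes about, which are no part of the job. What is shaped like the handle but pink or red is not meant.

How it is judged (in metres and radians):
On the way, in this order (a step that is already met when the one before it is completed fails the run):
1. the treadle is pressed down to its stop by the gripper and the shutter is open (value of joint pedal above 0.37 rad and value of joint shutter above 0.015 m and contact force between any of the fingers, the arm and pedal above 2 N), for 0.1 s.
2. the flat-sided handle is gripped and lifted clear of the rack (height (world z) of tang_tip above 0.083 m and contact force between the fingers and handle above 2 N), for 0.1 s.
At the end, for the whole second after the job is handed in: Tang tip 35 to 60 mm below the cover's top, within 5 mm of the slot's axis; handle upright within 0.1 rad, in line with the slot within 0.12 rad, still (under 20 mm/s), gripped (over 2 N) and pressing on the checker with under 15 N; shutter open beyond 14 mm (z of tang_tip in the frame of slot between -0.06 and -0.035 m and horizontal distance between tang_tip and slot below 0.005 m and angle between handle's own z axis and vertical below 0.1 rad and angle between the x axis of handle and the x axis of checker, either way round below 0.12 rad and contact force between the fingers and handle above 2 N and contact force between handle and checker below 15 N and linear speed of handle below 0.02 m/s and value of joint shutter above 0.014 m); the arm keeps its last pose, push and grip.
It fails at once if a round handle is moved by more than 30 mm (distance of any of round_a, round_b from where it was at the start of the episode above 0.03 m).
It fails at once if another loose thing on the table is moved by more than 30 mm (distance of any of driver, spanner, collar, stop_block, cap_nut from where it was at the start of the episode above 0.03 m).
It also fails if it takes over 58 s, if anything falls off the work surface, if the arm or the gripper's body presses on something with over 40 N, if the wrist force passes 120 N, or if a joint passes its speed limit or range.

ROBOT

A 7-joint arm with a two-finger parallel gripper is mounted at the origin on the work surface. World frame = base frame: x ahead of the robot, y to its left, z up, the work surface at z = 0. Lengths are in mm, angles in rad, forces in N, time in s.
With the tool pointing down it reaches from about 400 to 900 mm from the base axis. Payload 5.6 kg.
Tool frame: the origin (TCP) lies midway between the tips of the shut fingers; the grasp point (between the pads) lies 19 mm behind it; x points along the fingers, y is the direction in which the jaws open and shut, and the axes are right-handed (so a half turn about x gives the same grasp; the last joint's range is limited). The gripper opens to 92 mm and grips with 3 to 60 N. Pads are 20 mm wide; open, the fingers measure 128 mm over their backs; the gripper's body (75 mm by 189 mm) begins 69 mm behind the grasp point.
Start: joints at [1.193, 0.468, -0.012, 1.603, 0.006, 1.071, -0.056], TCP at [213.536, -613.931, 214.592] pointing down, gripper open.
Joint ranges: [-2.53, 2.53], [-0.31, 2.02], [-1.57, 1.55], [0.28, 2.44], [-1.29, 4.43], [0.15, 1.84], [-2.92, 2.92]. Speed limits (rad/s): [2.57, 2.57, 3.14, 3.14, 3.14, 3.14, 3.14].

INTERFACE

Orientations are given as a rotation vector (axis times angle).
In Python, from cell import robot, grip, kin, viewer gives the robot as it stands. Calls block until the motion is done:
- robot.movep(position, orientation): joint-space move of the TCP to a pose.
- robot.servo_line(position, feed=150, rotation=None): straight line of the TCP; rotation=None keeps the orientation; feed is the mean speed in mm/s.
- robot.goto_joints(angles): joint-space move.
- grip(opening, newtons=None): opening from 0.0 (shut) to 1.0 (fully open); newtons is the grip in N (None keeps the last); returns when the fingers have stopped.
- robot.hold(seconds).
- kin.ik(position, orientation): joint angles nearest the present ones, or None.
- robot.observe(): the state.
- viewer.read_camera(name): name is "scene" or "top" or "wrist"; returns the picture (384x512x3 uint8, red, green, blue); there is no depth.
- viewer.camera_info(name): a dict with "camera_matrix" (3x3 intrinsics, pixels), "R" (3x3) and "t" (3): a world point X has camera coordinates R X + t. Camera axes: x right, y down, z forward; pixel columns grow to the right and rows downward; lengths in mm; the calibration is good to about 2 mm. A picture is of the moment at which its call begins: read the wrist's pose just before it. camera_info takes no time and is no camera call; for the wrist camera it gives the pose at the moment of the call.
A pose or a line that the arm cannot do raises robot.IKError and nothing moves.
- robot.job_done(): hands the job in, once; it reports no verdict.
Trained networks look in the newest picture that a camera, given by its name, has taken for a name from the list of things; names that differ only in an ending like _2 or _b are one class to them, and where a whole thing is asked for, a point or a joint stands for the part that bears it (a point fixed in the world has none). Each returns a list of dicts, best first, with "confidence" (0 to 1); they miss things now and then, are a little off and sometimes report something else, mostly with a low value. They report only what shows in the picture. A call takes as long as a camera call. They do not tell look-alikes from the thing itself.
- viewer.silhouettes(name, camera): "mask" (384x512 bool, what is visible of it).
- viewer.pinpoint(name, camera): "at" ([x, y, z] in mm, in the coordinates of the camera as it stood for that picture, good to about 4 mm: a listed point, or the origin of a listed thing).
The state is a dict: "t": time; "joints": joint angles; "joint_velocities": joint speeds; "joint_torque": joint torques, N m; "tcp_pos": TCP position; "tcp_rot": TCP orientation; "contact_force": force on the tool from outside, world axes, zero at the start; "wrist_torque": the same for the moment, N m; "grip_width": opening from 0.0 (shut) to 1.0 (fully open).
Only numpy, scipy, OpenCV 4.12 (cv2) and the standard library are available. Lean on these libraries where they do the work, as an engineer would, in place of code of your own. Each camera call takes 0.05 s, during which the arm holds its last target.

## Working session

There is one attempt and no reset: what is moved stays moved. The work goes in short steps, each a Python script; the robot and the scene stay as the last script left them, time stands still between calls to the robot, and variables do not carry over. Pictures are saved under pics/ and viewed, and the job is handed in when it is done.

```bash
ls; mkdir -p pics; python3 - <<'E'
from cell import robot, grip, kin, viewer
import cv2, numpy as np
o=robot.observe(); print(o['t'],o['tcp_pos'],o['tcp_rot'],o['grip_width'],o['contact_force'])
for n in ['scene','top','wrist']:
    im=viewer.read_camera(n); cv2.imwrite(f'pics/a_{n}.png',cv2.resize(im[:,:,::-1],(768,576)))
    i=viewer.camera_info(n); print(n,np.round(i['camera_matrix'],1).tolist(),np.round(i['R'],3).tolist(),np.round(i['t'],1))
E
```

```text
pics
0.0 [ 213.30348516 -613.35148971  213.6391649 ] [ 2.04025319  0.34662199 -2.04114443] 1.0002027146262489 [ 0.39884033 -0.27558533  0.39091731]
scene [[396.5, 0.0, 259.4], [0.0, 396.5, 186.7], [0.0, 0.0, 1.0]] [[-0.574, 0.819, 0.01], [0.437, 0.316, -0.842], [-0.693, -0.479, -0.539]] [ 253.6 -181.9 1398.5]
top [[372.9, 0.0, 253.9], [0.0, 372.9, 196.5], [0.0, 0.0, 1.0]] [[0.019, -1.0, -0.024], [-0.998, -0.018, -0.052], [0.051, 0.025, -0.998]] [  83.4  568.4 1157. ]
wrist [[318.5, 0.0, 255.4], [0.0, 318.5, 191.2], [0.0, 0.0, 1.0]] [[0.327, -0.945, -0.001], [-0.906, -0.314, 0.282], [-0.267, -0.091, -0.959]] [-649.6  -30.5  392.3]
```

View pics/a_scene.png

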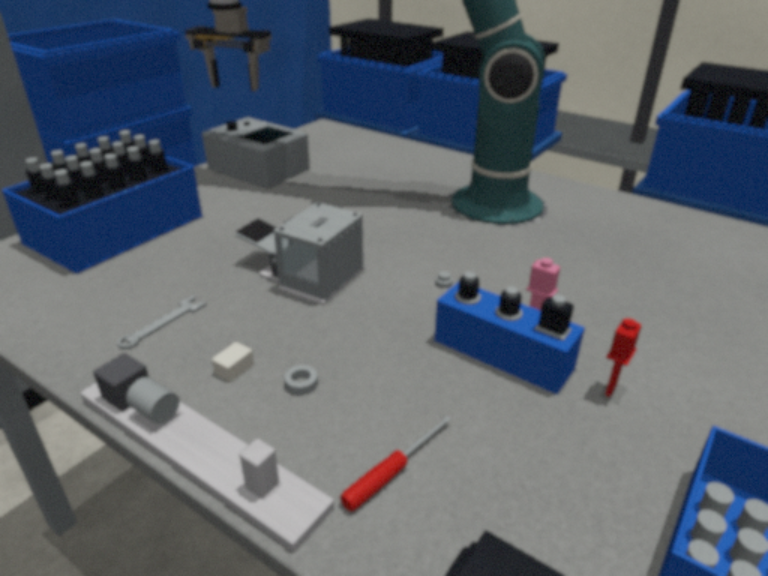

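View pics/a_top.png

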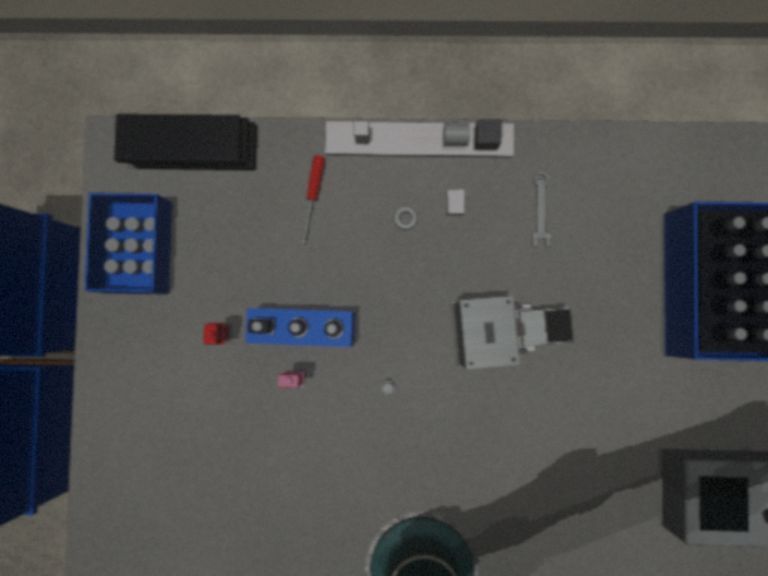

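View pics/a_wrist.png

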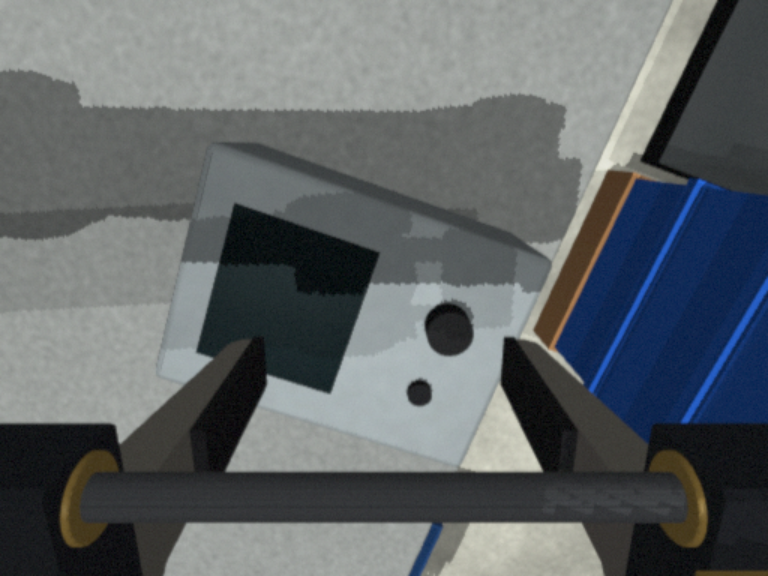

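Scene: the checker is at (320,250) with its treadle at (258,235), and the rack is at (510,335). Top: slot at (489,332), treadle pad at (557,325), flat-sided dark grip at (260,326), the rack's left pocket. The look-alikes are red at (214,333) and pink (290,381). Next I'll get network estimates and cross-check them between the two cameras.

```bash
cat > h.py <<'E'
from cell import robot, grip, kin, viewer
import cv2, numpy as np
from scipy.spatial.transform import Rotation as Rn
def proj(i,X):
    c=np.asarray(i['R'])@np.asarray(X,float)+np.asarray(i['t']).ravel(); p=np.asarray(i['camera_matrix'])@c; return p[:2]/p[2]
def tri(obs):
    A=[];b=[]
    for i,(u,v) in obs:
        R=np.asarray(i['R']);t=np.asarray(i['t']).ravel()
        d=R.T@np.linalg.solve(np.asarray(i['camera_matrix']),[u,v,1]);d/=np.linalg.norm(d)
        c=-R.T@t;P=np.eye(3)-np.outer(d,d);A.append(P);b.append(P@c)
    X=np.linalg.lstsq(np.vstack(A),np.hstack(b),rcond=None)[0]
    return X
def plane(i,uv,z):
    R=np.asarray(i['R']);t=np.asarray(i['t']).ravel()
    d=R.T@np.linalg.solve(np.asarray(i['camera_matrix']),[uv[0],uv[1],1]);c=-R.T@t
    return c+d*(z-c[2])/d[2]
def w(i,at): return np.asarray(i['R']).T@(np.asarray(at)-np.asarray(i['t']).ravel())
def down(yaw):
    # tool x = down, tool y = (cos yaw, sin yaw,0)
    x=np.array([0,0,-1.]);y=np.array([np.cos(yaw),np.sin(yaw),0]);z=np.cross(x,y)
    return Rn.from_matrix(np.stack([x,y,z],1)).as_rotvec()
E
python3 - <<'E'
from h import *
for n in ['scene','top']:
    i=viewer.camera_info(n); viewer.read_camera(n)
    for k in ['slot','pedal_pad','handle','tang_tip','round_a','checker','rack']:
        for r in viewer.pinpoint(k,n)[:4]:
            X=w(i,r['at']); print(n,k,round(r['confidence'],2),np.round(X),np.round(proj(i,X)*1.5))
print(robot.observe()['t'])
E
```

```text
scene slot 0.79 [ 499. -120.  121.] [315. 221.]
scene pedal_pad 0.93 [ 510. -266.   69.] [255. 227.]
scene handle 0.96 [393. 266.  69.] [541. 290.]
scene handle 0.67 [494. 322.  82.] [552. 326.]
scene handle 0.67 [477. 424.  69.] [625. 354.]
scene tang_tip 0.93 [400. 265.   2.] [533. 325.]
scene tang_tip 0.75 [482. 419.   1.] [609. 390.]
scene round_a 0.64 [494. 185.  81.] [468. 295.]
scene round_a 0.61 [494. 252.  76.] [507. 313.]
scene checker 0.65 [ 498. -118.    2.] [320. 278.]
scene rack 0.82 [495. 254.  -3.] [502. 354.]
top slot 0.64 [ 493. -116.    1.] [480. 332.]
top slot 0.62 [ 493. -115.  115.] [489. 333.]
top slot 0.31 [ 753. -242.    4.] [541. 210.]
top pedal_pad 0.72 [ 506. -267.   68.] [562. 327.]
top handle 0.77 [477. 419.  68.] [218. 335.]
top handle 0.6 [497. 324.  83.] [263. 326.]
top handle 0.53 [393. 268.  67.] [292. 379.]
top tang_tip 0.77 [485. 420.  -2.] [228. 331.]
top tang_tip 0.62 [393. 263.  -1.] [300. 376.]
top round_a 0.54 [496. 185.  75.] [334. 328.]
top checker 0.57 [ 493. -116.    1.] [480. 332.]
top rack 0.63 [499. 259.   1.] [303. 325.]
0.95
```

```bash
python3 - <<'E'
from h import *
for n in ['top','scene']:
    im=viewer.read_camera(n)
    c=im[180:270,120:400] if n=='top' else im[120:270,150:440]
    cv2.imwrite(f'pics/b_{n}.png',cv2.resize(c[:,:,::-1],None,fx=2.75,fy=2.75,interpolation=cv2.INTER_CUBIC))
E
```

```text
(no output)
```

View pics/b_top.png

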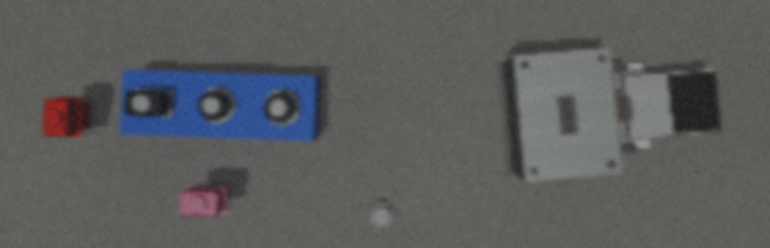

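View pics/b_scene.png

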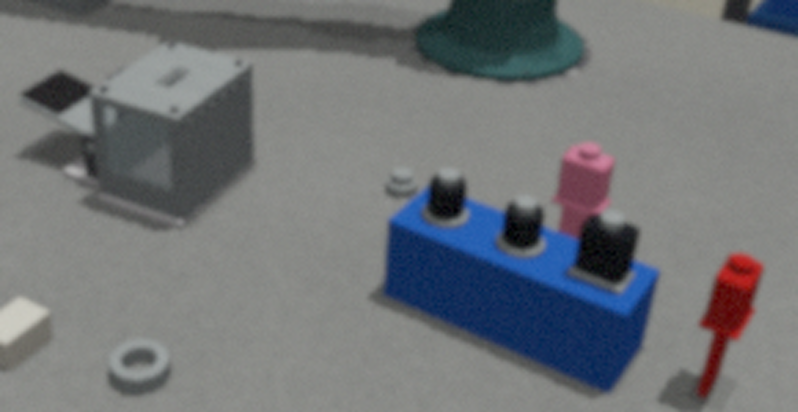

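In the enlarged crop (scene, about (607,250) in the crop), the tall dark grip with flat sides and a rectangular plate stands in the right pocket of the rack, at world (496,323,82). The other two in the rack are short and round with round flanges, and the look-alikes are red (740,290) and pink (586,180), standing outside the rack. So the dark one is the handle. Both cameras agree to about 5 mm, and the heights match (82, 121 and 69). Next I'll move the wrist camera over the checker.

```bash
python3 - <<'E'
from h import *
print(np.round(robot.observe()['joints'],2))
for nm,P,yaws in [('ped',(508,-270,110),[.08,.08+np.pi]),('view',(500,-190,260),[.08,.08+np.pi]),('han',(496,323,120),[0,np.pi]),('slot',(496,-118,260),[np.pi/2,-np.pi/2])]:
    for y in yaws:
        q=kin.ik(np.array(P,float),down(y)); print(nm,round(y,2),None if q is None else np.round(q,2))
E
```

```text
[ 1.19  0.47 -0.01  1.6   0.01  1.07 -0.06]
ped 0.08 [ 0.75  0.52 -0.42  1.85  0.27  0.83  0.28]
ped 3.22 [ 0.28  0.47  0.2   1.88 -0.12  0.8  -2.52]
view 0.08 [ 0.74  0.28 -0.52  1.81  0.15  1.1   0.24]
view 3.22 [ 0.3   0.23 -0.    1.84  0.    1.08 -2.76]
han 0 [ 0.04  0.7  -0.94  1.78  0.66  1.01 -1.16]
han 3.14 [ 0.21  0.98 -1.33  1.77  1.01  1.26  1.74]
slot 1.57 [ 0.84  0.28 -0.79  1.85  0.22  1.1   1.54]
slot -1.57 [ 0.47  0.21 -0.34  1.87  0.08  1.07 -1.48]
```

```bash
python3 - <<'E'
from h import *
t0=robot.observe()['t']
robot.movep(np.array([500,-190,260.]),down(.08))
robot.hold(0.2)
i=viewer.camera_info('wrist'); im=viewer.read_camera('wrist'); np.save('w1.npy',im); import pickle; pickle.dump(i,open('w1.pkl','wb'))
cv2.imwrite('pics/c_w1.png',cv2.resize(im[:,:,::-1],(768,576)))
for k in ['slot','pedal_pad']:
    for r in viewer.pinpoint(k,'wrist')[:2]:
        X=w(i,r['at']); print(k,round(r['confidence'],2),np.round(X,1),np.round(proj(i,X)*1.5))
print('cam',-np.array(i['R']).T@i['t'],robot.observe()['t']-t0,robot.observe()['tcp_pos'])
E
```

```text
slot 0.85 [ 495.7 -118.   122. ] [384. 157.]
slot 0.74 [ 492.8 -114.     3.4] [381. 149.]
pedal_pad 0.88 [ 514.6 -265.2   69.3] [393. 344.]
cam [ 494.24004831 -111.26141177  430.15769118] 2.2083000000000004 [ 499.92363996 -190.3165012   259.93654756]
```

View pics/c_w1.png

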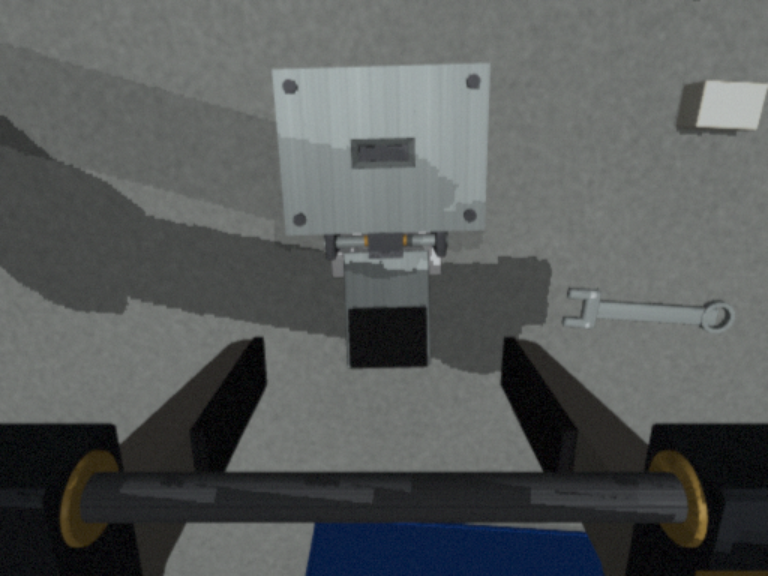

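The wrist view shows the slot mouth at (351–415, 137–167), the cover corners at (273,69), (489,63), (486,231) and (285,236), and the pad at (349–427, 308–367). I'll compute their positions and the yaw.

```bash
python3 - <<'E'
from h import *
import pickle
i=pickle.load(open('w1.pkl','rb'))
P=lambda l,z:np.array([plane(i,np.array(p)/1.5,z) for p in l])
c=P([(273,69),(489,63),(486,231),(285,236)],120); s=P([(351,138),(414,137),(415,166),(353,167)],120)
pd=P([(349,308),(426,307),(428,366),(350,368)],69); sc=P([(290,87),(473,82),(470,215),(299,219)],120)
for n,q in [('cover',c),('slot',s),('pad',pd),('screws',sc)]:
    ex=(q[1]+q[2]-q[0]-q[3])/2; ey=(q[0]+q[1]-q[2]-q[3])/2
    print(n,q.mean(0).round(1),'len',np.linalg.norm(ex).round(1),np.linalg.norm(ey).round(1),'yaw',np.arctan2(ex[1],ex[0]).round(3),np.arctan2(-ey[0],ey[1]).round(3))
E
```

```text
cover [ 494.8 -115.9  120. ] len 130.2 100.7 yaw 0.102 0.105
slot [ 494.8 -114.9  120. ] len 39.1 17.5 yaw 0.093 0.131
pad [ 510.1 -260.2   69. ] len 63.1 52.1 yaw 0.098 0.103
screws [ 494.6 -115.6  120. ] len 110.6 79.7 yaw 0.101 0.101
```

The slot is at (494.7, −115.6), yaw 0.101, and the measured sizes match the text to within 1 mm. Next I'll press the treadle.

```bash
python3 - <<'E'
from h import *
R=down(.101)
grip(0.0,20)
robot.movep(np.array([510.2,-267.8,95.]),R)
f0=np.array(robot.observe()['contact_force']);print(f0.round(1))
robot.servo_line([510.2,-267.8,72.],feed=80)
for z in [60,45,40,37,36,35,34,33,32,31,30,29]:
    robot.servo_line([510.2,-267.8,float(z)],feed=60)
    o=robot.observe(); f=np.array(o['contact_force'])-f0; print(z,np.round(o['tcp_pos'],1),f.round(1),round(o['t'],2))
    if f[2]>28: break
robot.hold(0.3)
o=robot.observe(); print((np.array(o['contact_force'])-f0).round(1),o['tcp_pos'],o['t'])
E
```

```text
[1.  0.8 0.8]
60 [ 510.8 -268.4   60.2] [-0.2 -1.7  1.9] 6.15
45 [ 511.  -269.4   45.8] [-1.  -4.1  6.6] 6.55
40 [ 510.9 -269.3   40.9] [-0.4 -4.4  7.5] 6.8
37 [ 510.9 -269.1   38.1] [-1.2 -3.4  7.7] 7.05
36 [ 510.9 -269.    37.2] [-1.3 -4.   8.7] 7.3
35 [ 511.  -269.    36.7] [-1.7 -3.4 12.2] 7.55
34 [ 511.1 -269.    36.3] [-3.6 -2.5 16.7] 7.8
33 [ 511.1 -269.1   36. ] [-6.1 -1.4 22.6] 8.05
32 [ 511.1 -269.    35.6] [-7.5 -1.5 27.9] 8.3
31 [ 511.2 -269.    35.4] [-9.6 -0.4 32.6] 8.55
[-9.3 -0.6 34.2] [ 511.17413947 -269.01322692   35.36542224] 8.85
```

The force climbs steeply at z≈36, so the treadle is on its stop. I'll retract and check that the slot is open.

```bash
python3 - <<'E'
from h import *
robot.servo_line([510.2,-267.8,110.],feed=200)
grip(1.0)
robot.movep(np.array([500,-190,240.]),down(.101))
robot.hold(0.2)
i=viewer.camera_info('wrist'); im=viewer.read_camera('wrist')
cv2.imwrite('pics/d.png',cv2.resize(im[20:270,160:360][:,:,::-1],None,fx=2.4,fy=2.4,interpolation=cv2.INTER_CUBIC))
P=[plane(i,p,120) for p in [(0,0)]]
o=robot.observe();print(o['t'],o['tcp_pos'],proj(i,[494.7,-115.6,120]))
E
```

```text
11.675 [ 499.23471828 -190.74538591  238.26733072] [258.37165836 102.79770159]
```

View pics/d.png

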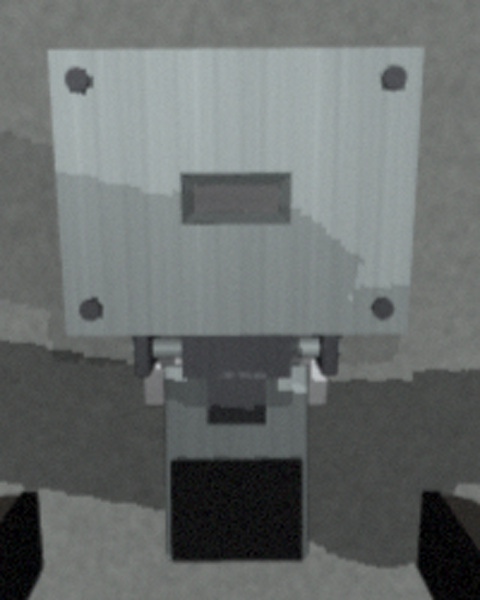

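The crop shows the strap pushed out at (237,400) and the slot free down to the interior at (236,198), which matches the projection of my slot centre. So the shutter is open. Next I'll measure the handle from two wrist poses.

```bash
python3 - <<'E'
from h import *
import pickle
for k,P in enumerate([(480,235,270.),(520,265,260.)]):
    robot.movep(np.array(P),down(0.0)); robot.hold(0.25)
    i=viewer.camera_info('wrist'); im=viewer.read_camera('wrist'); pickle.dump((i,im),open(f'r{k}.pkl','wb'))
    cv2.imwrite(f'pics/e{k}.png',cv2.resize(im[:,:,::-1],(768,576),interpolation=cv2.INTER_CUBIC))
    for r in viewer.pinpoint('handle','wrist')[:3]:
        X=w(i,r['at']); print(round(r['confidence'],2),np.round(X,1),np.round(proj(i,X)*1.5))
print(robot.observe()['t'],np.round(robot.observe()['joints'],2))
E
```

```text
0.69 [494.3 323.9  80.5] [401. 132.]
0.58 [396.  263.7  70.9] [273. 214.]
0.78 [481.9 421.3  67.1] [326.  29.]
0.55 [497.2 323.7  80.5] [350. 176.]
14.2667 [ 0.09  0.44 -0.81  1.68  0.34  1.17 -0.81]
```

View pics/e0.png

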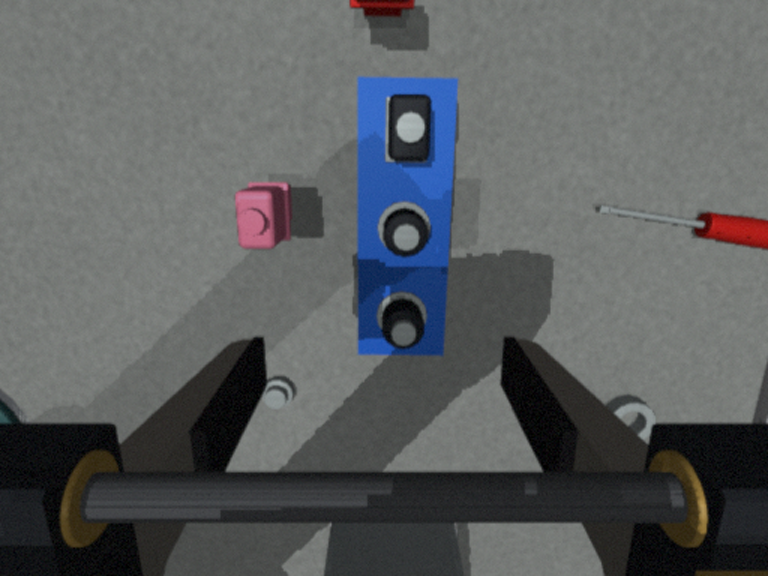

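View pics/e1.png

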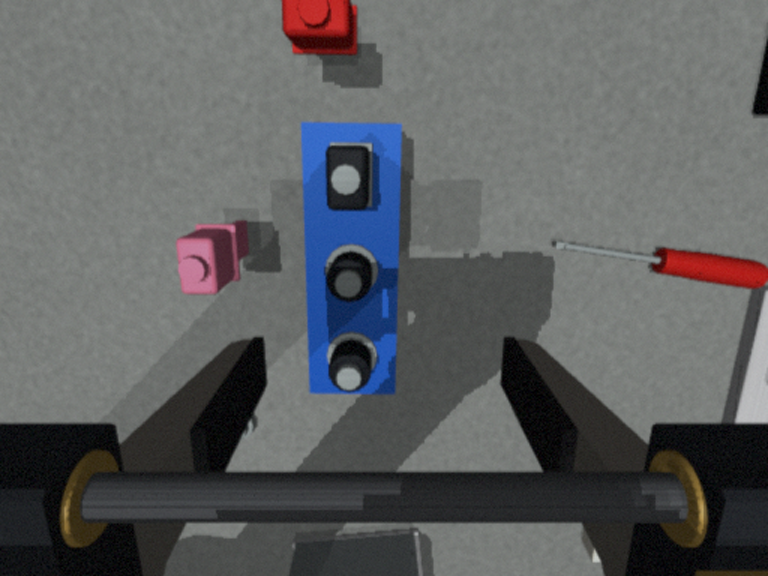

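View 0: flat handle's cap at (410,127), rack-top corners at (358,78), (457,78), (443,354) and (358,354). View 1: cap at (346,180), corners at (302,124), (403,124), (396,393) and (309,393). Triangulating from these.

```bash
python3 - <<'E'
from h import *
import pickle
i0=pickle.load(open('r0.pkl','rb'))[0];i1=pickle.load(open('r1.pkl','rb'))[0]
a=lambda p:np.array(p)/1.5
X=tri([(i0,a((410.5,127))),(i1,a((346,180)))]);print('cap',X.round(1),[ (proj(i,X)*1.5).round(1) for i in(i0,i1)])
A=[(358,78),(457,78),(443,354),(358,354)];B=[(302,124),(403,124),(396,393),(309,393)]
for p,q in zip(A,B): print(tri([(i0,a(p)),(i1,a(q))]).round(1))
for i,L in((i0,A),(i1,B)):
    q=np.array([plane(i,a(p),80) for p in L]); e=(q[0]+q[1]-q[2]-q[3])/2; f=(q[1]+q[2]-q[0]-q[3])/2
    print(q.mean(0).round(1),np.linalg.norm(e).round(1),np.linalg.norm(f).round(1),np.arctan2(-e[0],e[1]).round(3),np.arctan2(f[1],f[0]).round(3))
g0=[(390,95),(431,94),(430,160),(390,160)];g1=[(327,147),(368,146),(370,209),(328,210)]
for i,L in((i0,g0),(i1,g1)):
    q=np.array([plane(i,a(p),130) for p in L]); e=(q[0]+q[1]-q[2]-q[3])/2; f=(q[1]+q[2]-q[0]-q[3])/2
    print('grip',q.mean(0).round(1),np.linalg.norm(e).round(1),np.linalg.norm(f).round(1),np.arctan2(-e[0],e[1]).round(3),np.arctan2(f[1],f[0]).round(3))
E
```

```text
cap [498.1 324.9 136.2] [array([410.7, 127.3]), array([345.8, 179.7])]
[464.3 359.2  80.5]
[534.5 359.8  72.8]
[531.  147.9  75.4]
[460.6 152.5  84.1]
[496.9 254.9  80. ] 209.1 69.3 -0.016 -0.003
[497.4 254.7  80. ] 208.8 70.7 -0.019 -0.002
grip [498.2 324.7 130. ] 38.3 25.0 0.005 0.009
grip [499.2 325.2 130. ] 37.9 25.5 0.002 0.022
```

All consistent: cap z 136 (expected 138), rack top about 79, rack 209×70 mm. The handle is at (498.3, 324.8), pinch yaw about −0.01. I'll grasp it now.

```bash
python3 - <<'E'
from h import *
R=down(-0.01)
robot.movep(np.array([498.3,324.8,190.]),R)
robot.servo_line([498.3,324.8,91.],feed=110)
robot.hold(0.1)
o=robot.observe();print(np.round(o['tcp_pos'],1),np.round(o['contact_force'],1))
grip(0.0,35)
o=robot.observe();print('w',o['grip_width']*92,np.round(o['contact_force'],1),o['t'])
robot.servo_line([498.3,324.8,130.],feed=100)
o=robot.observe();print('w',o['grip_width']*92,np.round(o['tcp_pos'],1),np.round(o['contact_force'],1))
robot.servo_line([498.3,324.8,245.],feed=150)
robot.hold(0.2)
o=robot.observe();print('w',o['grip_width']*92,np.round(o['tcp_pos'],1),np.round(o['contact_force'],1),o['t'],np.round(o['joints'],2))
im=viewer.read_camera('scene');cv2.imwrite('pics/f_s.png',cv2.resize(im[60:260,240:440][:,:,::-1],None,fx=2.8,fy=2.8,interpolation=cv2.INTER_CUBIC))
E
```

```text
[498.8 325.2  91.8] [-1.   0.4  0.1]
w 26.04001762598496 [-1.   0.6  0.8] 16.8917
w 25.90684629845263 [498.5 324.6 130.3] [ 0.3  0.5 -3.8]
w 25.859944777296008 [497.9 324.5 244. ] [-0.1 -0.9 -2.4] 18.55 [-0.04  0.48 -0.81  1.67  0.37  1.15 -0.95]
```

View pics/f_s.png

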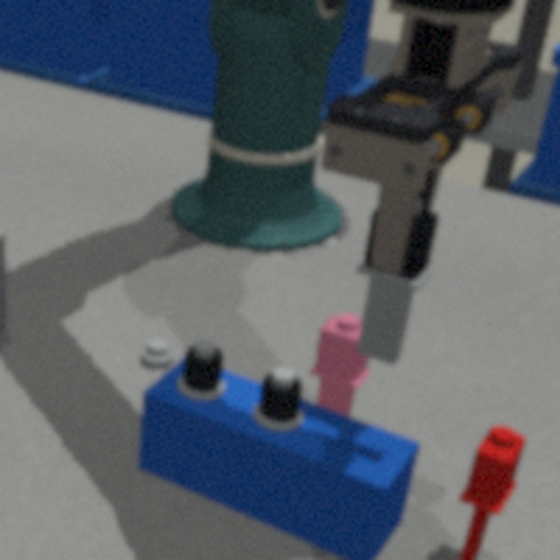

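The handle is held, with jaw width 26 mm matching the grip, and the round handles are undisturbed. I'll carry it to above the slot.

```bash
python3 - <<'E'
from h import *
import pickle
Y=.101-np.pi/2
q=kin.ik(np.array([494.7,-115.6,265.]),down(Y));print(np.round(q,2))
robot.movep(np.array([494.7,-115.6,265.]),down(Y))
robot.servo_line([494.7,-115.6,240.],feed=100)
robot.hold(0.4)
o=robot.observe();print(np.round(o['tcp_pos'],1),o['t'],o['grip_width']*92)
M=Rn.from_rotvec(o['tcp_rot']).as_matrix();print(M.round(3))
for n in ['wrist','scene','top']:
    i=viewer.camera_info(n); im=viewer.read_camera(n); pickle.dump((i,im),open(f's_{n}.pkl','wb'))
    if n!='top':
      for r in viewer.pinpoint('tang_tip',n)[:2]:
        X=w(i,r['at']); print(n,round(r['confidence'],2),np.round(X,1),np.round(proj(i,X)*1.5))
    print(n,'expect tip',(proj(i,np.array(o['tcp_pos'])-[0,0,82])*1.5).round())
    c=im if n=='wrist' else im[80:220,130:330]
    cv2.imwrite(f'pics/g_{n}.png',cv2.resize(c[:,:,::-1],None,fx=1.5 if n=='wrist' else 4,fy=1.5 if n=='wrist' else 4,interpolation=cv2.INTER_CUBIC))
E
```

```text
[ 0.67  0.23 -0.59  1.86  0.14  1.09 -1.44]
[ 494.9 -115.7  240.3] 21.0167 25.930537078100148
[[ 0.001  0.101 -0.995]
 [-0.    -0.995 -0.101]
 [-1.     0.    -0.001]]
wrist 0.65 [ 492.5 -114.6  158.5] [381. 302.]
wrist expect tip [383. 298.]
scene 0.88 [ 499.1 -115.3  161.1] [316. 201.]
scene 0.72 [395.7 265.2  -1.7] [534. 325.]
scene expect tip [317. 201.]
top expect tip [493. 332.]
```

View pics/g_wrist.png

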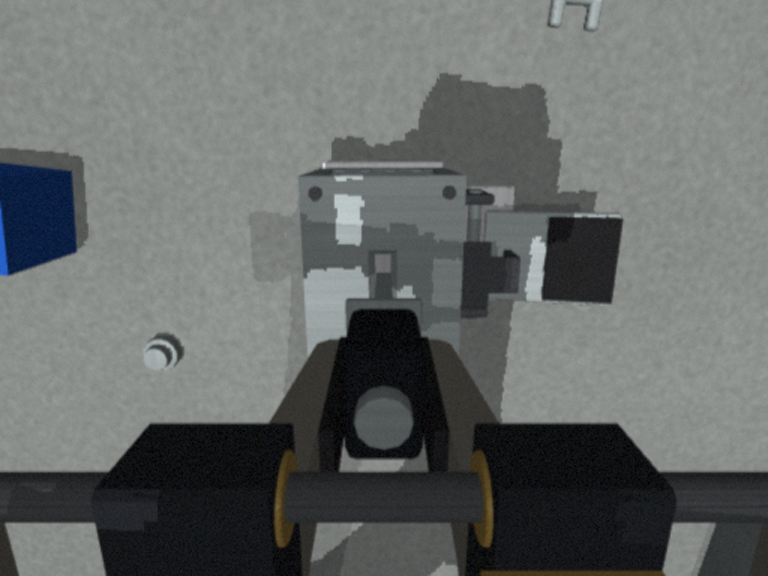

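View pics/g_scene.png

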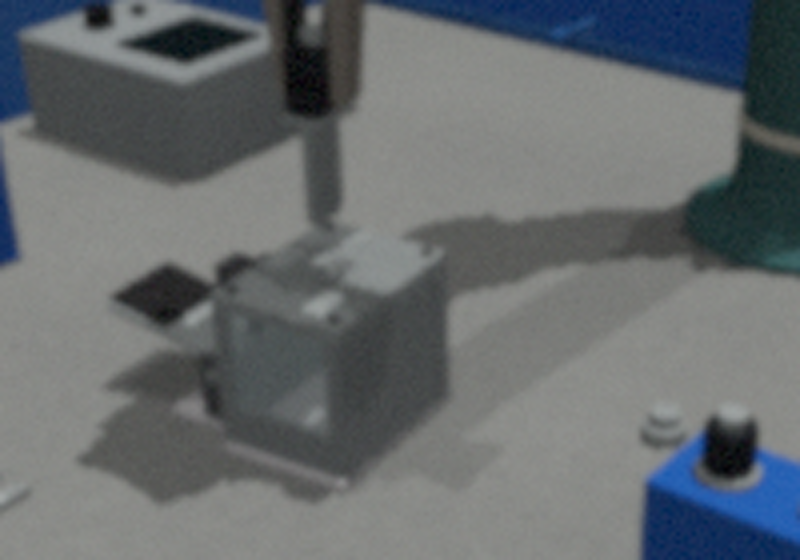

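In the wrist view the tang runs between the slot's visible far end at (382,262) and the shoulder plate at (384,302), in line with the slot. In the scene view the tip hovers above the slot. I'll enlarge to check the offset.

```bash
python3 - <<'E'
from h import *
import pickle
i,im=pickle.load(open('s_wrist.pkl','rb'))
c=im[155:215,215:295].copy()
c=cv2.resize(c[:,:,::-1],None,fx=9,fy=9,interpolation=cv2.INTER_CUBIC); c=cv2.convertScaleAbs(c,alpha=1.7)
cv2.imwrite('pics/g2.png',c)
a=.101;ux=np.array([np.cos(a),np.sin(a),0]);uy=np.array([-np.sin(a),np.cos(a),0]);S=np.array([494.7,-115.6,120])
for n,X in [('slot far +x end',S+20*ux),('slot far corner+y',S+20*ux+9*uy),('corner-y',S+20*ux-9*uy)]+[(f'tip{s}',S*[1,1,0]+[0,0,158]+13*ux+s*2.5*uy) for s in(1,-1)]+[(f'plate{s}',S*[1,1,0]+[0,0,228]+22*ux+s*15*uy) for s in(1,-1)]:
    print(n,((proj(i,X)-[215,155])*9).round())
E
```

```text
slot far +x end [361.  97.]
slot far corner+y [274.  97.]
corner-y [448.  97.]
tip1 [334. 258.]
tip-1 [389. 258.]
plate1 [136. 399.]
plate-1 [585. 399.]
```

View pics/g2.png

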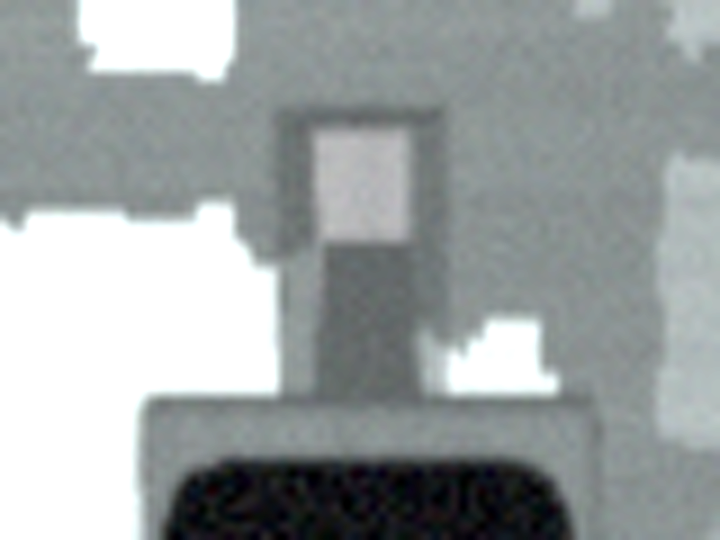

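The tang's centre (col 368) lies about 0.6 mm to −y of the slot's centre (col 360). Along x it agrees within about 1 mm, and the yaw is aligned. I'll shift slightly and lower it with force checks.

```bash
python3 - <<'E'
from h import *
a=.101;ux=np.array([np.cos(a),np.sin(a)]);uy=np.array([-np.sin(a),np.cos(a)])
p=np.array([494.7,-115.6])-.4*ux+.6*uy
robot.servo_line([*p,207.],feed=60)
robot.hold(0.2)
f0=np.array(robot.observe()['contact_force']);print(f0.round(1))
for z in [201,197,194,191,188,184,178,172,166,160,154.5]:
    robot.servo_line([*p,float(z)],feed=40)
    o=robot.observe(); f=np.array(o['contact_force'])-f0; print(z,np.round(o['tcp_pos'],1),f.round(1),round(o['t'],2))
    if np.linalg.norm(f)>10: print('stop');break
E
```

```text
[-0.5  0.8 -2.2]
201 [ 494.  -115.   200.6] [ 0.6 -1.1  0.3] 22.47
197 [ 494.  -115.   196.7] [ 0.9 -0.5 -0.7] 22.72
194 [ 494.1 -115.   193.8] [ 1.3 -1.9 -0.8] 22.97
191 [ 494.1 -115.   190.8] [ 1.  -0.5 -0.4] 23.22
188 [ 493.9 -115.1  187.6] [-1.  -0.2  0.2] 23.47
184 [ 493.9 -115.   183.5] [-0.1 -1.1 -0.2] 23.72
178 [ 494.  -115.   177.5] [-1.3 -1.2 -1.7] 24.02
172 [ 494.  -115.   171.5] [-1.3 -1.3 -1. ] 24.32
166 [ 494.  -115.   165.6] [-2.  -2.6 -1.3] 24.62
160 [ 494.  -115.   159.6] [-2.3 -1.3 -1.1] 24.92
154.5 [ 494.  -115.   154.2] [-2.1 -1.9 -2. ] 25.2
```

It went in freely, with no upward force. I'll check it visually.

```bash
python3 - <<'E'
from h import *
robot.hold(0.6)
o=robot.observe();print(np.round(o['tcp_pos'],1),o['contact_force'],o['t'],o['grip_width']*92,np.abs(o['joint_velocities']).max())
ims=[]
for n,sl in [('scene',np.s_[80:220,130:310]),('wrist',np.s_[120:260,165:345])]:
    im=viewer.read_camera(n)[sl]; ims.append(cv2.resize(im[:,:,::-1],None,fx=4,fy=4,interpolation=cv2.INTER_CUBIC))
    i=viewer.camera_info(n)
    for r in viewer.pinpoint('handle',n)[:3]: X=w(i,r['at']);print(n,r['confidence'],X.round(1))
    cv2.imwrite(f'pics/i_{n}.png',cv2.convertScaleAbs(ims[-1],alpha=1.3))
E
```

```text
[ 494.1 -115.   154.4] [-3.79037718 -0.77405979 -4.56113505] 25.8 25.75057280946608 0.0014711957739281594
scene 0.78 [ 496.5 -115.7  143.2]
scene 0.72 [476.2 424.1  69. ]
scene 0.6 [396.1 263.3  63.6]
wrist 0.98 [ 495.7 -116.   146. ]
```

View pics/i_scene.png

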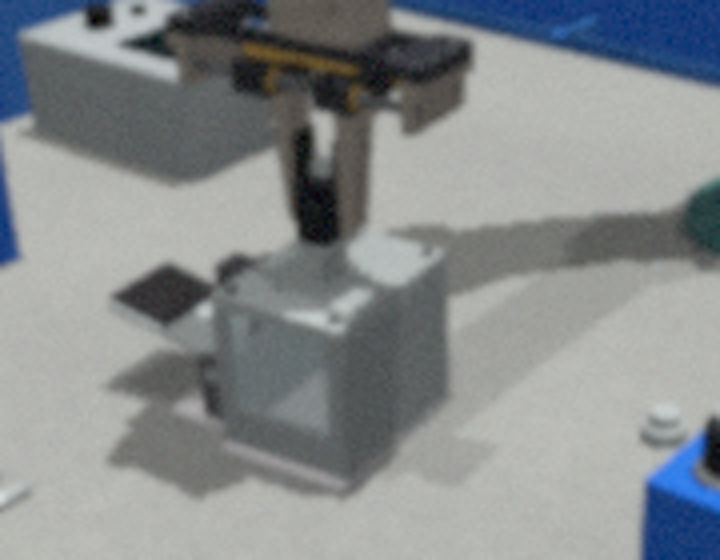

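View pics/i_wrist.png

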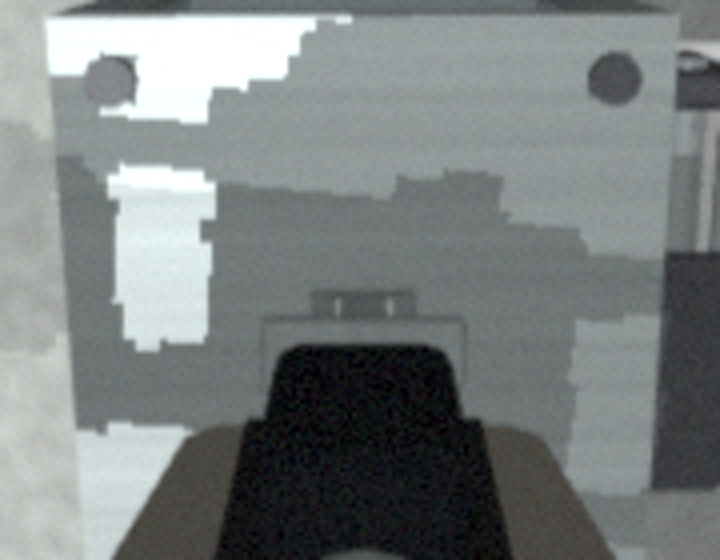

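Scene: the tang is in the slot at (322,255) with the plate clear above the cover. Wrist: bright gaps on both sides of the tang at (337,306) and (390,306), so it is centred. The handle origin is at z 142–146, which puts the tip 44–48 mm below the cover top. Handing in.

```bash
python3 - <<'E'
from h import *
robot.job_done(); print(robot.observe()['t'])
E
```

```text
the job is handed in; nothing more can be done
the job is handed in; nothing more can be done
```

I finished the job and handed it in at about 26 s. The robot gives no verdict, so what follows rests on my own checks.

- **Treadle:** I pressed it with the shut fingers to its stop. The force rose steeply at about z 36 mm, to roughly 34 N. The wrist picture afterwards showed the strap pushed out and the slot clear.
- **Handle:** I lifted the dark flat-sided handle out of the rack (jaw width 26 mm, grip set to 35 N), turned it in line with the slot and lowered it in without any upward contact force.
- **Last checks:**
  - The arm was still, with side force of about 2–4 N.
  - The tang had visible gaps on both sides.
  - The tip was about 48 mm below the cover by arm position, and 44–47 mm by the networks' estimates, which differ by up to 4 mm. All are within the 35–60 mm window.
- **Other things:** Nothing was seen to move, though I did not measure the loose things again before handing in.

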